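Cover the beaker, then hold the cleaner's sprung lid ajar

ROBOT

A 6-joint arm with a two-finger parallel gripper is mounted at the origin on the work surface. World frame = base frame: x ahead of the robot, y to its left, z up, the work surface at z = 0. Lengths are in m, angles in rad, forces in N, time in s.
With the tool pointing down it reaches from about 0.3 to 0.875 m from the base axis. Payload 6.4 kg.
Tool frame: the origin (TCP) lies between the finger pads; the fingertips stand 25 mm ahead of it and the grasp point (between the pads) lies 6 mm ahead of it; z points along the fingers, y is the line along which they close (so a half turn about z gives the same grasp; the last joint's range is limited). The gripper opens to 88 mm and grips with 3 to 60 N. Pads are 18 mm wide; open, the fingers measure 123 mm over their backs; the gripper's body (75 mm by 187 mm) begins 45 mm behind the grasp point.
Start: joints at [-1.47, 0.181, 1.607, -0, 1.354, -0.206], TCP at [0.174, -0.548, 0.264] pointing down, gripper open.
Joint ranges: [-2.99, 2.99], [-0.89, 2.07], [0.3, 2.58], [-1.14, 4.28], [0, 2.63], [-3.12, 3.12]. Speed limits (rad/s): [2.57, 2.57, 3.01, 3.14, 3.14, 3.14].

INTERFACE

Orientations are given as [roll, pitch, yaw] about the fixed x, y, z axes, in that order (R = Rz(yaw) Ry(pitch) Rx(roll)).
In Python, from station import monitor, optics, arm gives the robot as it stands.
- The arm moves only by the tool jog_arm, never from a script. Its argument "deltas" is a list of rows, each an object of numbers: "jaw": the closure, from 0 (fully open) to 1 (shut); "tx", "ty", "tz": the shift along the tool's x, y, z in mm; "wx", "wy", "wz": the turn, a rotation vector about the tool's x, y, z in degrees. A call has 1 to 8 rows; each row is the pose to reach, as a shift and turn from the pose commanded when the call began, along the tool's axes at that moment; what a row does not reach only later rows make up. A row lasts 1/12 s, in which the tool goes at most 41.7 mm and 7.16 degrees, less where a joint would pass 70% of its speed; a pose out of reach is approached as far as the arm can. A call with a gripper value outside its range is refused whole. The fingers move at their own pace and stop on an object; "squeeze" is the grip in N (left out, the last holds). Time passes only in rows, so rows that repeat a pose let the fingers close. It gives the time, the measured TCP pose, the force, the opening and the grip force at its end, in the units of the state.
- monitor.get_state(): the state, without advancing time (a new reading comes with each control period).
- optics.get_image(name): name is "scene" or "top" or "wrist"; returns (picture, depth): 420x560x3 uint8, red, green, blue; 420x560 float32, m along the optical axis (not along the pixel's ray), 0 where there is no reading.
- optics.camera_model(name): a dict with "fx", "fy", "cx", "cy" (pixels), "D" ([k1, k2, p1, p2, k3] as OpenCV has them; the pictures are not rectified), "view" (4x4, takes a point from world to camera coordinates); the wrist camera has in their place "T_tool_cam" (4x4, takes a point from camera to tool coordinates, whose origin is the TCP and whose axes are the flange's). Camera axes: x right, y down, z forward; pixel columns grow to the right and rows downward; lengths in m; the calibration is good to about 2 mm. A picture is of the moment at which its call begins: read the wrist's pose just before it. camera_model takes no time and is no camera call.
- arm.job_done(): hands the job in; it is judged then, once.
The state is a dict: "clock": time; "joint_positions": joint angles; "joint_velocities": joint speeds; "joint_torque": joint torques, N m; "eef_pos": TCP position; "ee_rot": TCP orientation; "ft_force": force on the tool from outside, world axes, zero at the start; "moment": the same for the moment, N m; "finger_gap": opening from 0.0 (shut) to 1.0 (fully open); "grasp_force": force on a finger pad.
Only numpy, scipy, OpenCV 4.12 (cv2) and the standard library are available. Lean on these libraries where they do the work, as an engineer would, in place of code of your own. Each camera call takes 0.05 s, during which the arm holds its last target. There are 200 camera calls.

TASK

The ultrasonic bath has just run and its lid is dripping. First set the loose white cover on the metal beaker so that it sits seated and level, and let go of it. Then lift the cleaner's lid by its blue bar until it is past its balance point (without letting it swing right open), lower it again to just below the balance point, about 5 to 10 degrees short of it, and finish still holding it there with the gripper so that it drains into the tank; leave the bottle, the lens and the brass weight alone.

Things in the scene. Friction and masses are not known exactly. Their poses are not given: they have to be found in the camera images.
- cleaner: Compact ultrasonic cleaner fixed to the bench: open steel tank 180 deep (x) x 240 wide (y) x 110 mm high, blue control panel on its front. Origin: centre of its underside. Its own -x is the front (control panel, lid bar), +x the hinge side. It stands at varying places and yaw.
- lid (a joint): Angle of the cleaner's sprung steel lid (0.85 kg) about the hinge along its far (+x) rim: 0 = shut, level; grows as the front rises; 1.5 rad = stop, right open. Balance point 0.95 rad (54 degrees): below it the lid falls shut by itself, above it runs open; hinge friction holds it only within about 0.03 rad of balance. Moving or holding it takes under 3 N at the bar.
- lid_grip (a point): Middle of the lid's blue round grip bar, 14 mm thick, 130 long, parallel to the hinge, on stalks at its ends 45 mm ahead of the lid's front face: fingers fit down both sides and it can turn in the grip. Lid shut: 210 mm ahead of (-x) and 12 mm above the hinge axis, 122 mm above the bench; the lid's top is 18 mm higher than the bar's centre line.
- lid_hinge (a point): Point on the lid's hinge axis, midway along it: 80 mm behind (+x) the cleaner's origin, 110 mm above the bench. The axis is the cleaner's y axis.
- cup: Open beaker of bare metal, loose, about 0.3 kg: outside diameter 72, inside 66, height 80 mm. Origin: centre of its underside.
- cup_rim (a point): Centre of the beaker's mouth, at rim height (80 mm above its underside).
- cover: Loose round white cover, about 0.1 kg, plug down on the bench: plug 56 mm dia x 7 mm, on it a disc 84 dia x 4, on it a blue upright knob 22 dia x 34 (11 to 45 mm above the origin). Origin: centre of the plug's underside, z up. Seated, the plug is in the beaker (5 mm play all round), the disc rests on the rim, the origin is 7 mm below the rim.
- cover_seat (a point): Centre of the disc's underside, 7 mm above the cover's origin: the face that rests on the rim.
- bottle: Bystander: plastic bottle, 64 mm diameter, 160 mm high. Origin: centre of its underside.
- lens: Bystander: lens in a black ring on a post, foot 48 mm diameter, 100 mm high. Origin: centre of its underside.
- weight: Bystander: brass cylinder 44 mm diameter, 40 mm high. Origin: centre of its underside.
Things that resemble listed ones, but are neither listed nor needed, are in the scene too. There is more than one size of the cover; the job needs the largest.

How it is judged:
On the way, in this order (a step that is already met when the one before it is completed fails the run):
1. the cover sits seated and level on the beaker and is released, the lid still shut (horizontal distance between cover_seat and cup_rim below 0.007 m and z of cover_seat in the frame of cup_rim between -0.003 and 0.003 m and angle between each of cover, cup's own z axis and vertical below 0.05 rad and contact force between the fingers and cover below 0.1 N and contact force between the fingers and cup below 0.1 N and value of joint lid below 0.1 rad and linear speed of cover below 0.02 m/s), for 0.2 s.
2. the lid is lifted past its balance point (beyond 1.0 rad) (value of joint lid above 1 rad and contact force between the fingers and lid above 0.1 N), for 0.1 s.
At the end, for the whole second after the job is handed in: Lid at rest at 0.70 to 0.91 rad (40 to 52 degrees; balance 54), held by the fingers and nothing else; cover released on the upright beaker: within 7 mm of centre, 3 mm of rim height, 0.05 rad of level; bottle, lens and weight within 30 mm of their starts (horizontal distance between cover_seat and cup_rim below 0.007 m and z of cover_seat in the frame of cup_rim between -0.003 and 0.003 m and angle between each of cover, cup's own z axis and vertical below 0.05 rad and contact force between the fingers and cover below 0.1 N and contact force between the fingers and cup below 0.1 N and value of joint lid between 0.7 and 0.91 rad and velocity of joint lid between -0.05 and 0.05 rad/s and contact force between the fingers and lid above 0.1 N and linear speed of cover below 0.02 m/s and contact force between lid and cup below 0.05 N and contact force between lid and cover below 0.05 N and contact force between lid and bottle below 0.05 N and contact force between lid and lens below 0.05 N and contact force between lid and weight below 0.05 N and distance of each of bottle, lens, weight from where it was at the start of the episode below 0.03 m); the arm keeps its last pose, push and grip.
It fails at once if the lid swings right open (beyond 1.4 rad) (value of joint lid above 1.4 rad).
It fails at once if the lid is lifted while the beaker is not covered (value of joint lid above 0.2 rad and not (horizontal distance between cover_seat and cup_rim below 0.012 m and z of cover_seat in the frame of cup_rim between -0.006 and 0.006 m)).
It fails at once if the cover is dropped from more than about 20 mm instead of being set down (linear speed of cover above 0.65 m/s and contact force between the fingers and cover below 0.05 N).
It fails at once if the beaker is knocked over (angle between cup's own z axis and vertical above 0.5 rad).
It fails at once if the bottle, the lens or the weight is moved more than 30 mm (distance of any of bottle, lens, weight from where it was at the start of the episode above 0.03 m).
It also fails if it takes over 67 s, if anything falls off the work surface, if the arm or the gripper's body presses on something with over 40 N, if the wrist force passes 120 N, or if a joint passes its speed limit or range.

## Working session

There is one attempt and no reset: what is moved stays moved. The work goes in short steps, Python scripts to look and compute and a tool call to move; the robot and the scene stay as the last step left them, time stands still between calls to the robot, and variables do not carry over. Pictures are saved under pics/ and viewed, at most 10 in all, crops included, and the job is handed in when it is done.

Besides the shell and the picture viewer there is one more tool, called as name(argument=value, ...), one argument or row to a line, values as JSON. jog_arm: Moves the arm, as the interface text tells. Its arguments: {"type":"object","properties":{"deltas":{"type":"array"},"squeeze":{"type":"number"}},"required":["deltas"]}

```bash
ls; mkdir -p pics
cat > h.py <<'E'
import numpy as np, cv2
from scipy.spatial.transform import Rotation as R
from station import monitor, optics, arm
def cam(name):
    """returns picture, depth, K, D, T world<-cam"""
    s=monitor.get_state(); p,d=optics.get_image(name); m=optics.camera_model(name)
    K=np.array([[m['fx'],0,m['cx']],[0,m['fy'],m['cy']],[0,0,1]]); D=np.array(m['D'],float)
    if 'view' in m: T=np.linalg.inv(np.array(m['view']))
    else:
        W=np.eye(4); W[:3,:3]=R.from_euler('xyz',s['ee_rot']).as_matrix(); W[:3,3]=s['eef_pos']; T=W@np.array(m['T_tool_cam'])
    return p,d,K,D,T
def cloud(d,K,D,T):
    h,w=d.shape; u,v=np.meshgrid(np.arange(w),np.arange(h))
    q=cv2.undistortPoints(np.stack([u,v],-1).reshape(-1,1,2).astype(np.float64),K,D).reshape(h,w,2)
    P=np.concatenate([q*d[...,None],d[...,None]],-1)@T[:3,:3].T+T[:3,3]
    P[d<=0]=np.nan; return P
def save(n,p): cv2.imwrite('pics/'+n+'.png',p[:,:,::-1])
def grab(name,tag):
    p,d,K,D,T=cam(name); P=cloud(d,K,D,T); save(tag,p); np.savez(f'{tag}.npz',p=p,d=d,P=P,K=K,D=D,T=T); return p,P
E
python3 - <<'E'
from h import *
for n in ('scene','top'): 
    p,P=grab(n,n+'0'); print(n,np.linalg.inv(np.load(n+'0.npz')['T'])[:3].round(2).tolist(), np.load(n+'0.npz')['T'][:3,3])
print(monitor.get_state())
a=np.hstack([cv2.resize(np.load(n+'0.npz')['p'],(560,420)) for n in ('scene','top')])
E
```

```text
pics
scene [[0.81, 0.58, 0.0, -0.48], [0.45, -0.62, -0.64, -0.18], [-0.37, 0.52, -0.77, 1.74]] [ 1.11312718 -0.73284579  1.22607715]
top [[-0.01, -1.0, 0.01, 0.04], [-1.0, 0.01, -0.07, 0.58], [0.07, -0.01, -1.0, 1.31]] [0.48275368 0.04682992 1.34488865]
{'clock': 0.1, 'joint_positions': array([-1.47031269e+00,  1.81482053e-01,  1.60786601e+00,  1.88820106e-05,
        1.35378879e+00, -2.06285633e-01]), 'joint_velocities': array([ 0.00068098, -0.00101323, -0.00091077, -0.0001286 , -0.00193213,
       -0.00017811]), 'joint_torque': array([ 9.95540904e-04, -4.34816909e+01, -3.42694330e+01,  7.03434111e-02,
        3.39684414e-02, -4.02734008e-05]), 'eef_pos': array([ 0.17362506, -0.54771647,  0.26291189]), 'ee_rot': array([-3.14008497e+00, -3.34333669e-04,  3.06764939e-01]), 'ft_force': array([-0.12404425, -0.06936688, -0.16110526]), 'moment': array([0.06148463, 0.02052546, 0.03202426]), 'grasp_force': 0.0, 'finger_gap': 1.0013171862180679}
```

View pics/scene0.png

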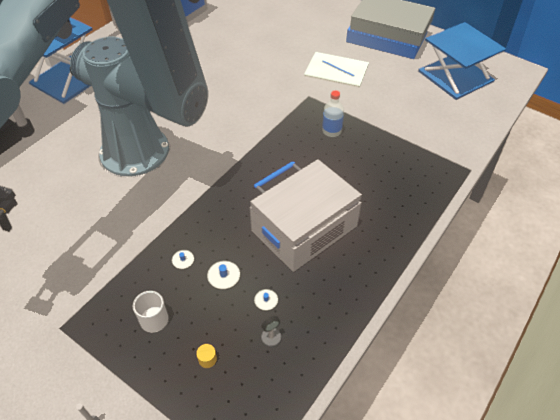

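View pics/top0.png

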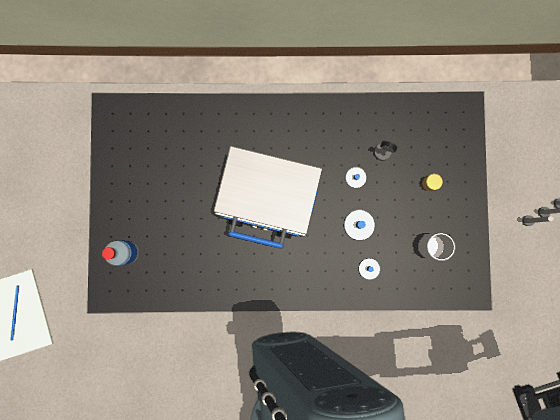

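Candidates for the cover are three white covers. In the scene view they are at (183,260), (223,274) and (266,299); in the top view at (370,269), (360,225) and (356,177). The middle one is the largest, so I choose it. The beaker is at scene (151,311) / top (441,246), and the lid bar at scene (277,176) / top (257,240). The bottle is at top (119,253), the lens at (385,150) and the weight at (433,182).

```bash
cat > m.py <<'E'
from h import *
def blobs(tag):
    z=np.load(tag+'.npz'); p,P=z['p'],z['P']; hsv=cv2.cvtColor(p,cv2.COLOR_RGB2HSV)
    inb=(P[...,0]>.15)&(P[...,0]<.95)&(np.abs(P[...,1])<.75)
    blue=(hsv[...,0]>100)&(hsv[...,0]<125)&(hsv[...,1]>140)&(hsv[...,2]>60)&inb
    white=(hsv[...,1]<40)&(hsv[...,2]>200)&inb&(P[...,2]>.002)&(P[...,2]<.03)
    for n,m in (('blue',blue),('white',white),('high',inb&(P[...,2]>.06)&(P[...,2]<.09)),('lid',inb&(P[...,2]>.115)&(P[...,2]<.16))):
        c,l,s,ce=cv2.connectedComponentsWithStats(m.astype(np.uint8))
        for i in range(1,c):
            if s[i,4]>25:
                Q=P[l==i]; print(tag,n,s[i,4],ce[i].round(1),'med',np.median(Q,0).round(4),'min',Q.min(0).round(3),'max',Q.max(0).round(3))
for t in ('scene0','top0'): blobs(t)
E
python3 m.py
python3 - <<'E'
from h import *
p=np.load('top0.npz')['p'][130:290,320:480]; s=np.load('scene0.npz')['p'][230:350,120:300]
save('crop0',np.hstack([cv2.resize(p,(360,360)),cv2.resize(s,(430,360))[:, :430]]))
E
```

```text
scene0 blue 152 [273.3 174.2] med [0.4979 0.0868 0.1284] min [ 0.403  0.021 -0.004] max [0.517 0.221 0.134]
scene0 blue 38 [271.1 235.3] med [ 0.5997 -0.0615  0.0842] min [ 0.566 -0.071  0.078] max [ 0.627 -0.054  0.09 ]
scene0 blue 32 [222.3 267.6] med [ 0.5403 -0.1965  0.0446] min [ 0.532 -0.206  0.038] max [ 0.548 -0.189  0.049]
scene0 white 930 [326.4  77. ] med [0.2874 0.6968 0.0062] min [0.178 0.483 0.002] max [0.458 0.75  0.02 ]
scene0 white 42 [284.5  81.9] med [0.1875 0.5708 0.0036] min [0.161 0.547 0.002] max [0.221 0.603 0.009]
scene0 white 28 [317.4  82.6] med [0.2895 0.6373 0.0047] min [0.264 0.611 0.002] max [0.313 0.657 0.009]
scene0 white 36 [271.1  86.3] med [0.1647 0.5177 0.0035] min [0.153 0.499 0.002] max [0.185 0.55  0.01 ]
scene0 white 26 [255.4 103.7] med [0.1765 0.4064 0.0038] min [0.15  0.394 0.002] max [0.211 0.434 0.008]
scene0 white 62 [357.7 104.1] med [0.4698 0.6173 0.004 ] min [0.427 0.594 0.002] max [0.516 0.644 0.012]
scene0 white 40 [378.1 101.4] med [0.5209 0.674  0.0034] min [0.496 0.651 0.002] max [0.538 0.693 0.009]
scene0 white 84 [275.6 110.6] 
[... 7902 characters left out ...]
 -0.661   0.0758] min [ 0.541 -0.664  0.06 ] max [ 0.553 -0.659  0.089]
top0 high 35 [239.2 223. ] med [0.5414 0.1383 0.0673] min [0.533 0.121 0.06 ] max [0.548 0.147 0.089]
top0 high 30 [287.6 234.9] med [0.5081 0.0084 0.0685] min [ 0.5   -0.003  0.06 ] max [0.516 0.015 0.089]
top0 high 219 [440.5 246.2] med [ 0.4764 -0.4048  0.0766] min [ 0.442 -0.433  0.06 ] max [ 0.511 -0.36   0.086]
top0 high 85 [128.8 252.3] med [0.466  0.4254 0.0764] min [0.435 0.421 0.06 ] max [0.495 0.446 0.09 ]
top0 lid 6721 [267.2 192.9] med [0.6161 0.0618 0.1405] min [ 0.474 -0.077  0.115] max [0.734 0.194 0.15 ]
top0 lid 189 [114.7 252.4] med [0.4671 0.4436 0.1256] min [0.444 0.431 0.115] max [0.487 0.468 0.16 ]
```

View pics/crop0.png

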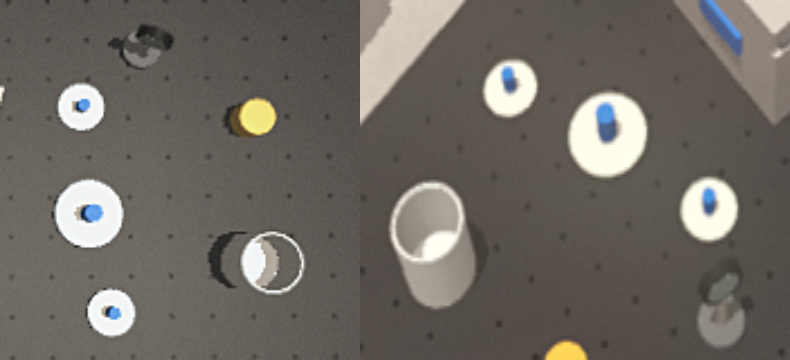

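The crop confirms that the middle cover (largest disc) is at about (0.538, -0.197). The beaker is at about (0.4765, -0.398) and the bar middle at about (0.497, 0.09). I'll move above the cover, turning the tool towards the bar heading on the way.

jog_arm(
  deltas=[
    {"tx":40,"ty":-20,"tz":4,"wz":-6},
    {"tx":76,"ty":-38,"tz":8,"wz":-12},
    {"tx":112,"ty":-56,"tz":12,"wz":-18},
    {"tx":148,"ty":-74,"tz":16,"wz":-24},
    {"tx":184,"ty":-92,"tz":20,"wz":-30},
    {"tx":220,"ty":-110,"tz":24,"wz":-36},
    {"tx":256,"ty":-128,"tz":28,"wz":-42},
    {"tx":292,"ty":-146,"tz":32,"wz":-48},
  ],
)

```text
schema error: expected keys jaw, tx, ty, tz, wx, wy, wz
```

```bash
cat >> h.py <<'E'
def go(xyz,yaw=None,rows=None):
    """print delta to a tool-down pose in tool axes"""
    s=monitor.get_state(); r=R.from_euler('xyz',s['ee_rot']); d=np.array(xyz)-s['eef_pos']
    t=r.inv().apply(d)*1000; g=R.from_euler('xyz',[np.pi,0,s['ee_rot'][2] if yaw is None else yaw])
    print('at',s['eef_pos'].round(4),s['ee_rot'].round(4),'t',round(s['clock'],2),'delta',t.round(1),'rot',np.degrees((r.inv()*g).as_rotvec()).round(2))
E
python3 - <<'E'
from h import *
go([.5385,-.197,.2],1.37)
print(optics.camera_model('wrist'))
# bar line and lid front edge
for t in('scene0','top0'):
    z=np.load(t+'.npz'); p,P=z['p'],z['P']; hsv=cv2.cvtColor(p,cv2.COLOR_RGB2HSV)
    m=(hsv[...,0]>100)&(hsv[...,0]<125)&(hsv[...,1]>140)&(P[...,2]>.118)&(P[...,2]<.14)&(P[...,0]<.53)&(P[...,1]<.2)&(P[...,0]>.4)
    Q=P[m][:,:2].astype(np.float32); print(t,cv2.minAreaRect(Q),len(Q),P[m][:,2].max())
    m=(P[...,2]>.132)&(P[...,2]<.15)&(P[...,0]>.5)&(P[...,0]<.8)&(np.abs(P[...,1])<.25)
    print('lid',cv2.minAreaRect(P[m][:,:2].astype(np.float32)),np.median(P[m][:,2]))
E
```

```text
at [ 0.1736 -0.5477  0.2629] [-3.1401e+00 -3.0000e-04  3.0680e-01] t 0.1 delta [ 453.7 -224.1   63.4] rot [-7.000e-02 -6.000e-02 -6.092e+01]
{'fx': 321.5171295568642, 'fy': 321.5171295568642, 'cx': 281.0991455265916, 'cy': 207.064730039694, 'D': array([-0.00475925,  0.        ,  0.        ,  0.        ,  0.        ]), 'T_tool_cam': array([[-6.17369706e-04, -9.58876430e-01, -2.83823203e-01,
         7.28013158e-02],
       [ 9.99999738e-01, -6.98984755e-04,  1.86279560e-04,
         3.28007282e-04],
       [-3.77007171e-04, -2.83823014e-01,  9.58876611e-01,
        -1.20777924e-01],
       [ 0.00000000e+00,  0.00000000e+00,  0.00000000e+00,
         1.00000000e+00]])}
scene0 ((0.4994373917579651, 0.08889754116535187), (0.14040261507034302, 0.01620832458138466), 76.58467864990234) 144 0.13364165751247015
lid ((0.6047271490097046, 0.06376922130584717), (0.2447127252817154, 0.21620263159275055), 76.10130310058594) 0.14017955161793372
top0 ((0.4966132640838623, 0.09183152765035629), (0.14087095856666565, 0.013028409332036972), 75.60486602783203) 271 0.13524929609577296
lid ((0.6001635789871216, 0.06495989114046097), (0.24048781394958496, 0.21852266788482666), 76.02384948730469) 0.14068809695608053
```

jog_arm(
  deltas=[
    {"jaw":0,"tx":36,"ty":-18,"tz":5,"wx":0,"wy":0,"wz":-5},
    {"jaw":0,"tx":72,"ty":-36,"tz":10,"wx":0,"wy":0,"wz":-10},
    {"jaw":0,"tx":108,"ty":-54,"tz":15,"wx":0,"wy":0,"wz":-15},
    {"jaw":0,"tx":144,"ty":-72,"tz":20,"wx":0,"wy":0,"wz":-20},
    {"jaw":0,"tx":180,"ty":-89,"tz":25,"wx":0,"wy":0,"wz":-25},
    {"jaw":0,"tx":216,"ty":-107,"tz":30,"wx":0,"wy":0,"wz":-30},
    {"jaw":0,"tx":252,"ty":-125,"tz":35,"wx":0,"wy":0,"wz":-35},
    {"jaw":0,"tx":288,"ty":-142,"tz":40,"wx":0,"wy":0,"wz":-40},
  ],
)

```text
clock: 0.77
eef_pos: [0.4063, -0.3239, 0.2233]
ee_rot: [-3.141, -0.0, 1.009]
ft_force: [0.3, -0.1, -0.5]
finger_gap: 1.001
grasp_force: 0.0
```

Run:
```python
from h import *
go([.535,-.2,.2],1.327); print(monitor.get_state()['joint_positions'].round(2))
```

```text
at [ 0.4063 -0.3239  0.2233] [-3.1412e+00 -2.0000e-04  1.0091e+00] t 0.77 delta [173.4  43.   23.3] rot [-2.000e-02 -1.000e-02 -1.821e+01]
[-0.9   0.1   1.79  0.    1.26 -0.34]
```

jog_arm(
  deltas=[
    {"jaw":0,"tx":30,"ty":7,"tz":4,"wx":0,"wy":0,"wz":-3},
    {"jaw":0,"tx":60,"ty":14,"tz":8,"wx":0,"wy":0,"wz":-6},
    {"jaw":0,"tx":95,"ty":23,"tz":12,"wx":0,"wy":0,"wz":-10},
    {"jaw":0,"tx":130,"ty":32,"tz":17,"wx":0,"wy":0,"wz":-14},
    {"jaw":0,"tx":158,"ty":39,"tz":21,"wx":0,"wy":0,"wz":-17},
    {"jaw":0,"tx":173,"ty":43,"tz":23,"wx":0,"wy":0,"wz":-18.2},
    {"jaw":0,"tx":173,"ty":43,"tz":23,"wx":0,"wy":0,"wz":-18.2},
  ],
)

```text
clock: 1.35
eef_pos: [0.5357, -0.2, 0.1996]
ee_rot: [-3.14, -0.001, 1.327]
ft_force: [-1.2, 1.5, 0.4]
finger_gap: 0.999
grasp_force: 0.0
```

```bash
cat > w.py <<'E'
from h import *
import sys
def cover(tag):
    p,P=grab('wrist',tag); z=np.load(tag+'.npz'); hsv=cv2.cvtColor(p,cv2.COLOR_RGB2HSV)
    blue=(hsv[...,0]>100)&(hsv[...,0]<125)&(hsv[...,1]>140)&(hsv[...,2]>60)
    white=(hsv[...,1]<50)&(hsv[...,2]>150)
    for n,m in (('blue',blue),('white',white)):
        c,l,s,ce=cv2.connectedComponentsWithStats(m.astype(np.uint8))
        for i in range(1,c):
            if s[i,4]>150:
                Q=P[l==i]; top=np.nanpercentile(Q[:,2],90); q=Q[np.abs(Q[:,2]-top)<.003]
                c2,r2=cv2.minEnclosingCircle(q[:,:2].astype(np.float32))
                print(n,s[i,4],ce[i].round(),'top',top.round(4),'circ',np.round(c2,4),round(r2,4),'med',np.nanmedian(Q,0).round(4))
cover(sys.argv[1]); go([.5385,-.197,.2],1.327)
E
python3 w.py w1
```

```text
blue 769 [313.   3.] top 0.0729 circ [ 0.5927 -0.064 ] 0.033 med [ 0.5923 -0.0644  0.0663]
blue 331 [423. 147.] top 0.0318 circ [ 0.6721 -0.1903] 0.0076 med [ 0.6695 -0.189   0.0306]
blue 255 [171. 240.] top 0.0314 circ [ 0.4162 -0.2231] 0.0077 med [ 0.4191 -0.2201  0.0296]
white 7213 [ 27. 209.] top 0.0004 circ [ 0.2777 -0.1411] 0.0956 med [ 0.2751 -0.166  -0.0005]
white 2648 [417. 144.] top 0.0086 circ [ 0.6732 -0.1905] 0.0295 med [ 0.6709 -0.1881  0.0076]
white 5131 [283. 184.] top 0.0118 circ [ 0.5385 -0.1977] 0.0421 med [ 0.539  -0.194   0.0109]
white 548 [491. 208.] top 0.0131 circ [ 0.7432 -0.2679] 0.0224 med [ 0.7341 -0.2713  0.0122]
white 1683 [175. 230.] top 0.0083 circ [ 0.4156 -0.2228] 0.0295 med [ 0.4215 -0.2153  0.0074]
white 1166 [279. 362.] top 0.0674 circ [ 0.491  -0.3701] 0.0162 med [ 0.4915 -0.3663  0.0486]
at [ 0.5347 -0.2014  0.1998] [-3.1401e+00 -4.0000e-04  1.3252e+00] t 1.4 delta [ 5.2  2.6 -0.2] rot [-0.09 -0.03 -0.1 ]
```

View pics/w1.png

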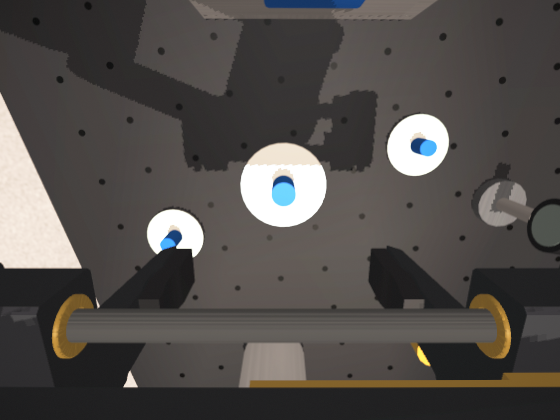

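The view shows the large cover under the tool: disc centre at (283,185), radius 42 mm, top at z = 0.0118, knob at (284,192). The small ones are at (417,144) and (175,230), and the beaker at (275,365). I'll descend onto the knob.

jog_arm(
  deltas=[
    {"jaw":0.3,"tx":4,"ty":2.7,"tz":30,"wx":0,"wy":0,"wz":0},
    {"jaw":0.4,"tx":4,"ty":2.7,"tz":62,"wx":0,"wy":0,"wz":0},
    {"jaw":0.4,"tx":4,"ty":2.7,"tz":94,"wx":0,"wy":0,"wz":0},
    {"jaw":0.4,"tx":4,"ty":2.7,"tz":120,"wx":0,"wy":0,"wz":0},
    {"jaw":0.4,"tx":4,"ty":2.7,"tz":138,"wx":0,"wy":0,"wz":0},
    {"jaw":0.4,"tx":4,"ty":2.7,"tz":150,"wx":0,"wy":0,"wz":0},
    {"jaw":0.4,"tx":4,"ty":2.7,"tz":158,"wx":0,"wy":0,"wz":0},
    {"jaw":0.4,"tx":4,"ty":2.7,"tz":159,"wx":0,"wy":0,"wz":0},
  ],
  squeeze=15,
)

```text
clock: 2.07
eef_pos: [0.537, -0.2, 0.0406]
ee_rot: [-3.14, -0.0, 1.321]
ft_force: [-0.3, 0.4, 0.4]
finger_gap: 0.6
grasp_force: 0.0
```

```bash
python3 w.py w2
```

```text
blue 725 [548. 178.] top 0.0214 circ [ 0.668  -0.1894] 0.0057 med [ 0.6663 -0.1878  0.0151]
blue 3134 [282. 274.] top 0.0453 circ [ 0.5379 -0.1969] 0.0112 med [ 0.5391 -0.1917  0.0443]
white 6256 [525. 177.] top 0.0084 circ [ 0.6719 -0.1904] 0.0292 med [ 0.6624 -0.1868  0.0075]
white 13093 [282. 233.] top 0.0116 circ [ 0.5378 -0.1974] 0.0423 med [ 0.5439 -0.1831  0.0108]
at [ 0.5376 -0.2001  0.0415] [-3.1410e+00 -1.0000e-04  1.3217e+00] t 2.12 delta [   3.2   -0.  -158.5] rot [-0.03 -0.01 -0.3 ]
```

View pics/w2.png

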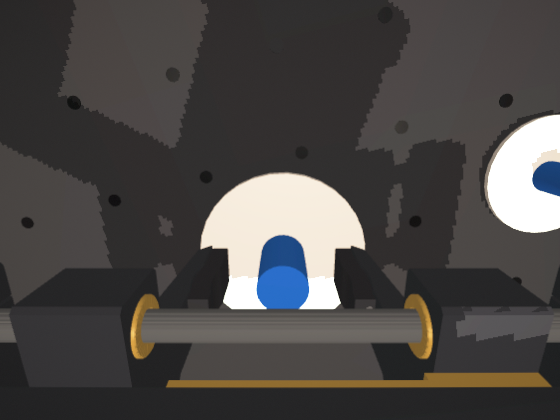

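The knob (282,285) stands between the fingers, 3 mm off along tool x. I'll centre on it and close.

jog_arm(
  deltas=[
    {"jaw":0.4,"tx":2.8,"ty":0,"tz":1,"wx":0,"wy":0,"wz":0},
    {"jaw":0.7,"tx":2.8,"ty":0,"tz":1,"wx":0,"wy":0,"wz":0},
    {"jaw":1,"tx":2.8,"ty":0,"tz":1,"wx":0,"wy":0,"wz":0},
    {"jaw":1,"tx":2.8,"ty":0,"tz":1,"wx":0,"wy":0,"wz":0},
    {"jaw":1,"tx":2.8,"ty":0,"tz":1,"wx":0,"wy":0,"wz":0},
    {"jaw":1,"tx":2.8,"ty":0,"tz":1,"wx":0,"wy":0,"wz":0},
    {"jaw":1,"tx":2.8,"ty":0,"tz":1,"wx":0,"wy":0,"wz":0},
    {"jaw":1,"tx":2.8,"ty":0,"tz":1,"wx":0,"wy":0,"wz":0},
  ],
  squeeze=20,
)

```text
clock: 2.78
eef_pos: [0.5389, -0.197, 0.0411]
ee_rot: [3.141, 0.0, 1.323]
ft_force: [-0.8, 1.3, 3.7]
finger_gap: 0.242
grasp_force: 20.0
```

jog_arm(
  deltas=[
    {"jaw":1,"tx":0,"ty":0,"tz":-8,"wx":0,"wy":0,"wz":0},
    {"jaw":1,"tx":0,"ty":0,"tz":-25,"wx":0,"wy":0,"wz":0},
    {"jaw":1,"tx":0,"ty":0,"tz":-50,"wx":0,"wy":0,"wz":0},
    {"jaw":1,"tx":0,"ty":0,"tz":-80,"wx":0,"wy":0,"wz":0},
    {"jaw":1,"tx":0,"ty":0,"tz":-110,"wx":0,"wy":0,"wz":0},
    {"jaw":1,"tx":0,"ty":0,"tz":-140,"wx":0,"wy":0,"wz":0},
    {"jaw":1,"tx":0,"ty":0,"tz":-155,"wx":0,"wy":0,"wz":0},
    {"jaw":1,"tx":0,"ty":0,"tz":-160,"wx":0,"wy":0,"wz":0},
  ],
)

```text
clock: 3.45
eef_pos: [0.5401, -0.1977, 0.2047]
ee_rot: [3.136, 0.002, 1.323]
ft_force: [0.3, 0.3, -1.6]
finger_gap: 0.243
grasp_force: 20.0
```

```bash
cat > b.py <<'E'
from h import *
import sys
# beaker rim centre from fixed + wrist views: circle fit to rim-height points
from scipy.optimize import least_squares
def rim(tag):
    P=np.load(tag+'.npz')['P']; m=(P[...,2]>.07)&(P[...,2]<.09)&(np.hypot(P[...,0]-.4765,P[...,1]+.398)<.05)
    Q=P[m]
    if len(Q)<30: print(tag,'few'); return
    f=least_squares(lambda a:np.hypot(Q[:,0]-a[0],Q[:,1]-a[1])-a[2],[.4765,-.398,.035],loss='soft_l1',f_scale=.002)
    print(tag,len(Q),f.x.round(4),'zmax',np.percentile(Q[:,2],[50,90,99]).round(4))
for t in sys.argv[1:]:
    if t not in('scene0','top0','w1','w2'): grab(t[:-1] if t[:-1] in('scene','top') else 'wrist',t)
    rim(t)
go([.4765,-.398,.2],1.327)
E
python3 b.py scene0 top0 w1 w3
```

```text
scene0 226 [ 0.478  -0.3984  0.0342] zmax [0.0783 0.0824 0.0853]
top0 157 [ 0.476  -0.3963  0.0337] zmax [0.0784 0.0826 0.0854]
w1 73 [ 0.4772 -0.4008  0.0374] zmax [0.0713 0.073  0.0739]
w3 137 [ 0.4766 -0.3991  0.036 ] zmax [0.0724 0.0748 0.0766]
at [ 0.5397 -0.1975  0.2037] [3.1373e+00 1.4000e-03 1.3227e+00] t 3.5 delta [-209.9  -12.1    3.9] rot [ 0.25  0.08 -0.25]
```

jog_arm(
  deltas=[
    {"jaw":1,"tx":-20,"ty":-1,"tz":2,"wx":0,"wy":0,"wz":0},
    {"jaw":1,"tx":-50,"ty":-3,"tz":2,"wx":0,"wy":0,"wz":0},
    {"jaw":1,"tx":-85,"ty":-5,"tz":2,"wx":0,"wy":0,"wz":0},
    {"jaw":1,"tx":-120,"ty":-7,"tz":2,"wx":0,"wy":0,"wz":0},
    {"jaw":1,"tx":-155,"ty":-9,"tz":10,"wx":0,"wy":0,"wz":0},
    {"jaw":1,"tx":-185,"ty":-11,"tz":25,"wx":0,"wy":0,"wz":0},
    {"jaw":1,"tx":-205,"ty":-11.5,"tz":40,"wx":0,"wy":0,"wz":0},
    {"jaw":1,"tx":-210,"ty":-11.5,"tz":50,"wx":0,"wy":0,"wz":0},
  ],
)

```text
clock: 4.17
eef_pos: [0.4734, -0.3998, 0.1473]
ee_rot: [-3.138, -0.001, 1.319]
ft_force: [-0.0, 0.5, -1.2]
finger_gap: 0.242
grasp_force: 20.0
```

jog_arm(
  deltas=[
    {"jaw":1,"tx":0,"ty":0,"tz":0,"wx":0,"wy":0,"wz":0},
    {"jaw":1,"tx":0,"ty":0,"tz":0,"wx":0,"wy":0,"wz":0},
  ],
)

```text
clock: 4.33
eef_pos: [0.4752, -0.3961, 0.1487]
ee_rot: [-3.138, -0.003, 1.322]
ft_force: [-0.8, 0.9, -1.7]
finger_gap: 0.244
grasp_force: 20.0
```

```bash
cat > c.py <<'E'
from h import *
import sys
from scipy.optimize import least_squares
def circ(Q,r):
    f=least_squares(lambda a:np.hypot(Q[:,0]-a[0],Q[:,1]-a[1])-r,Q.mean(0)[:2],loss='soft_l1',f_scale=.002); return f.x
for t in sys.argv[1:]:
    nm=t[:-1] if t[:-1] in('scene','top') else 'wrist'
    p,P=grab(nm,t); near=np.hypot(P[...,0]-.477,P[...,1]+.398)<.055
    hsv=cv2.cvtColor(p,cv2.COLOR_RGB2HSV); white=(hsv[...,1]<60)&(hsv[...,2]>120)
    for n,lo,hi in(('rimwall',.055,.078),('disc',.1,.13)):
        m=near&(P[...,2]>lo)&(P[...,2]<hi)
        if n=='disc': m&=white
        Q=P[m]; print(t,n,len(Q),end=' ')
        if len(Q)>40:
            z=np.percentile(Q[:,2],[5,50,95]).round(4)
            if n=='disc': print('minenc',np.round(cv2.minEnclosingCircle(Q[:,:2].astype(np.float32)),4) if 0 else cv2.minEnclosingCircle(Q[:,:2].astype(np.float32)),z)
            else: print('circ r36',circ(Q,.036).round(4),z)
        else: print()
go([.477,-.3985,.15],1.327)
E
python3 c.py w4 scene4
```

```text
w4 rimwall 239 circ r36 [ 0.4766 -0.3998] [0.0556 0.0626 0.0704]
w4 disc 9505 minenc ((0.4751127362251282, -0.39576056599617004), 0.041952989995479584) [0.1174 0.1185 0.1195]
scene4 rimwall 153 circ r36 [ 0.4762 -0.3981] [0.0559 0.0664 0.0767]
scene4 disc 168 minenc ((0.47045329213142395, -0.41944244503974915), 0.03300752118229866) [0.1168 0.1211 0.1245]
at [ 0.4765 -0.3963  0.1508] [-3.1414e+00 -6.0000e-04  1.3239e+00] t 4.43 delta [-2.   1.   0.8] rot [-0.01 -0.03 -0.18]
```

View pics/w4.png

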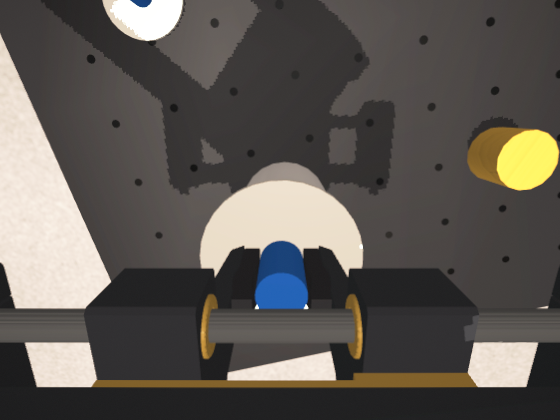

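Picture: the cover is level in the grip. The disc is at (282,250) and the beaker wall shows behind it at (285,172). It needs to shift about 3 mm toward -y, then down.

jog_arm(
  deltas=[
    {"jaw":1,"tx":-2.5,"ty":1,"tz":0,"wx":0,"wy":0,"wz":0},
    {"jaw":1,"tx":-2.5,"ty":1,"tz":6,"wx":0,"wy":0,"wz":0},
    {"jaw":1,"tx":-2.5,"ty":1,"tz":14,"wx":0,"wy":0,"wz":0},
    {"jaw":1,"tx":-2.5,"ty":1,"tz":20,"wx":0,"wy":0,"wz":0},
    {"jaw":1,"tx":-2.5,"ty":1,"tz":25,"wx":0,"wy":0,"wz":0},
    {"jaw":1,"tx":-2.5,"ty":1,"tz":29,"wx":0,"wy":0,"wz":0},
    {"jaw":1,"tx":-2.5,"ty":1,"tz":32,"wx":0,"wy":0,"wz":0},
    {"jaw":1,"tx":-2.5,"ty":1,"tz":33,"wx":0,"wy":0,"wz":0},
  ],
)

```text
clock: 5.1
eef_pos: [0.476, -0.4, 0.1168]
ee_rot: [-3.141, -0.001, 1.322]
ft_force: [-0.6, -0.0, -1.7]
finger_gap: 0.241
grasp_force: 20.0
```

jog_arm(
  deltas=[
    {"jaw":1,"tx":0,"ty":0,"tz":1,"wx":0,"wy":0,"wz":0},
    {"jaw":1,"tx":0,"ty":0,"tz":2,"wx":0,"wy":0,"wz":0},
    {"jaw":1,"tx":0,"ty":0,"tz":2,"wx":0,"wy":0,"wz":0},
  ],
)

```text
clock: 5.35
eef_pos: [0.4763, -0.4004, 0.1157]
ee_rot: [3.141, 0.0, 1.323]
ft_force: [0.9, -0.6, -1.0]
finger_gap: 0.24
grasp_force: 20.0
```

```bash
sed -i "s/('disc',.1,.13)/('disc',.08,.1)/" c.py; python3 c.py w5; python3 -c "
from h import *
print(monitor.get_state()['ft_force'])"
```

```text
w5 rimwall 56 circ r36 [ 0.4764 -0.3997] [0.0551 0.0565 0.0591]
w5 disc 9509 minenc ((0.47616511583328247, -0.40103885531425476), 0.04217217117547989) [0.0844 0.0854 0.0864]
at [ 0.4763 -0.4004  0.1159] [3.1414e+00 1.0000e-04 1.3225e+00] t 5.4 delta [  2.    0.2 -34.1] rot [ 0.01  0.01 -0.26]
[ 0.34639154 -0.24062503 -1.51524986]
```

jog_arm(
  deltas=[
    {"jaw":1,"tx":1,"ty":0,"tz":0.8,"wx":0,"wy":0,"wz":0},
    {"jaw":1,"tx":1.2,"ty":0,"tz":1.5,"wx":0,"wy":0,"wz":0},
    {"jaw":1,"tx":1.2,"ty":0,"tz":2,"wx":0,"wy":0,"wz":0},
    {"jaw":1,"tx":1.2,"ty":0,"tz":2.4,"wx":0,"wy":0,"wz":0},
    {"jaw":1,"tx":1.2,"ty":0,"tz":2.4,"wx":0,"wy":0,"wz":0},
  ],
)

```text
clock: 5.82
eef_pos: [0.4767, -0.3992, 0.1141]
ee_rot: [3.141, 0.0, 1.323]
ft_force: [-0.8, 3.2, 4.3]
finger_gap: 0.238
grasp_force: 20.0
```

jog_arm(
  deltas=[
    {"jaw":0.68,"tx":0,"ty":0,"tz":0,"wx":0,"wy":0,"wz":0},
    {"jaw":0.6,"tx":0,"ty":0,"tz":0,"wx":0,"wy":0,"wz":0},
    {"jaw":0.5,"tx":0,"ty":0,"tz":0,"wx":0,"wy":0,"wz":0},
    {"jaw":0.4,"tx":0,"ty":0,"tz":0,"wx":0,"wy":0,"wz":0},
    {"jaw":0.3,"tx":0,"ty":0,"tz":-10,"wx":0,"wy":0,"wz":0},
    {"jaw":0.3,"tx":0,"ty":0,"tz":-35,"wx":0,"wy":0,"wz":0},
    {"jaw":0.3,"tx":0,"ty":0,"tz":-65,"wx":0,"wy":0,"wz":0},
    {"jaw":0.3,"tx":0,"ty":0,"tz":-95,"wx":0,"wy":0,"wz":0},
  ],
)

```text
clock: 6.48
eef_pos: [0.4763, -0.3988, 0.2094]
ee_rot: [-3.141, -0.001, 1.323]
ft_force: [0.0, -0.4, -1.2]
finger_gap: 0.702
grasp_force: 0.0
```

```bash
python3 c.py w6 scene6
python3 - <<'E'
from h import *
z=np.load('w6.npz'); P=z['P']; hsv=cv2.cvtColor(z['p'],cv2.COLOR_RGB2HSV)
m=(np.hypot(P[...,0]-.477,P[...,1]+.399)<.045)&(P[...,2]>.075)&(P[...,2]<.092)&(hsv[...,1]<60)
Q=P[m]; c=np.linalg.lstsq(np.c_[Q[:,:2],np.ones(len(Q))],Q[:,2],rcond=None)[0]; print('tilt',c)
go([.498,.0905,.24],1.327)
p=z['p'];s=np.load('scene6.npz')['p'][240:360,80:240]
save('chk6',np.hstack([cv2.resize(p,(400,300)),cv2.resize(s,(400,300))]))
E
```

```text
w6 rimwall 0 
w6 disc 7264 minenc ((0.4767006039619446, -0.4000946581363678), 0.04228834807872772) [0.0828 0.0839 0.085 ]
scene6 rimwall 70 circ r36 [ 0.4765 -0.3983] [0.0561 0.0623 0.0697]
scene6 disc 648 minenc ((0.47806626558303833, -0.3988606929779053), 0.042834773659706116) [0.0815 0.0851 0.0888]
at [ 0.4788 -0.4017  0.2154] [3.1328 0.0065 1.3226] t 6.58 delta [ 3.1 -3.1 65.3] rot [ 0.5   0.37 -0.25]
tilt [ 0.00107519 -0.00024262  0.08330671]
at [ 0.4788 -0.4017  0.2154] [3.1328 0.0065 1.3226] t 6.58 delta [ 481.7 -102.   -28.6] rot [ 0.5   0.37 -0.25]
```

View pics/chk6.png

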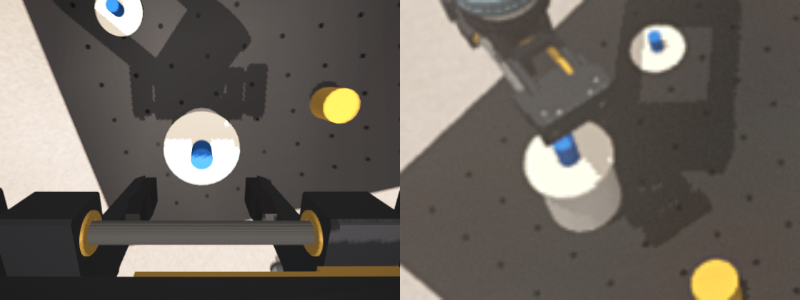

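The cover is seated: disc top z = 0.0839, tilt about 1 mrad, within about 1.5 mm of centre. Next is the lid bar.

jog_arm(
  deltas=[
    {"jaw":0.3,"tx":30,"ty":-6,"tz":-3,"wx":0,"wy":0,"wz":0},
    {"jaw":0.5,"tx":65,"ty":-14,"tz":-6,"wx":0,"wy":0,"wz":0},
    {"jaw":0.5,"tx":100,"ty":-21,"tz":-10,"wx":0,"wy":0,"wz":0},
    {"jaw":0.5,"tx":138,"ty":-29,"tz":-14,"wx":0,"wy":0,"wz":0},
    {"jaw":0.5,"tx":176,"ty":-37,"tz":-18,"wx":0,"wy":0,"wz":0},
    {"jaw":0.5,"tx":214,"ty":-45,"tz":-22,"wx":0,"wy":0,"wz":0},
    {"jaw":0.5,"tx":252,"ty":-53,"tz":-26,"wx":0,"wy":0,"wz":0},
    {"jaw":0.5,"tx":290,"ty":-61,"tz":-29,"wx":0,"wy":0,"wz":0},
  ],
)

```text
clock: 7.25
eef_pos: [0.4883, -0.1013, 0.2377]
ee_rot: [3.141, 0.0, 1.322]
ft_force: [1.0, 0.4, 0.4]
finger_gap: 0.504
grasp_force: 0.0
```

jog_arm(
  deltas=[
    {"jaw":0.6,"tx":38,"ty":-8,"tz":0,"wx":0,"wy":0,"wz":0},
    {"jaw":0.6,"tx":76,"ty":-16,"tz":0,"wx":0,"wy":0,"wz":0},
    {"jaw":0.6,"tx":114,"ty":-24,"tz":0,"wx":0,"wy":0,"wz":0},
    {"jaw":0.6,"tx":148,"ty":-31,"tz":0,"wx":0,"wy":0,"wz":0},
    {"jaw":0.6,"tx":175,"ty":-37,"tz":0,"wx":0,"wy":0,"wz":0},
    {"jaw":0.6,"tx":190,"ty":-41,"tz":0,"wx":0,"wy":0,"wz":0},
    {"jaw":0.6,"tx":190,"ty":-41,"tz":0,"wx":0,"wy":0,"wz":0},
    {"jaw":0.6,"tx":190,"ty":-41,"tz":0,"wx":0,"wy":0,"wz":0},
  ],
)

```text
clock: 7.92
eef_pos: [0.4954, 0.0917, 0.2373]
ee_rot: [-3.142, 0.0, 1.325]
ft_force: [-0.1, -1.0, 0.5]
finger_gap: 0.4
grasp_force: 0.0
```

```bash
cat > l.py <<'E'
from h import *
import sys
p,P=grab('wrist',sys.argv[1]); hsv=cv2.cvtColor(p,cv2.COLOR_RGB2HSV)
m=(hsv[...,0]>100)&(hsv[...,0]<125)&(hsv[...,1]>120)&(P[...,2]>.105)&(P[...,2]<.14)
c,l,s,ce=cv2.connectedComponentsWithStats(m.astype(np.uint8)); 
for i in range(1,c):
    if s[i,4]>300:
        Q=P[l==i]; print(ce[i].round(),s[i],cv2.minAreaRect(Q[:,:2].astype(np.float32)),'z',np.percentile(Q[:,2],[1,50,95,99]).round(4))
m=(P[...,2]>.132)&(P[...,2]<.15)&(P[...,0]>.52); print('lid',cv2.minAreaRect(P[m][:,:2].astype(np.float32)),np.median(P[m][:,2]))
go([.498,.0905,.116],1.327)
E
python3 l.py w7
```

```text
[284. 204.] [ 276  116   19  181 3120] ((0.49765557050704956, 0.08985767513513565), (0.14231765270233154, 0.013546697795391083), 75.59740447998047) z [0.1229 0.1275 0.1292 0.1297]
lid ((0.6195633411407471, 0.05849343538284302), (0.24086245894432068, 0.1627408266067505), 76.05548095703125) 0.13985100761383062
at [0.4955 0.091  0.2372] [-3.1415e+00  5.0000e-04  1.3234e+00] t 7.97 delta [  0.2   2.6 121.2] rot [-0.01  0.03 -0.21]
```

View pics/w7.png

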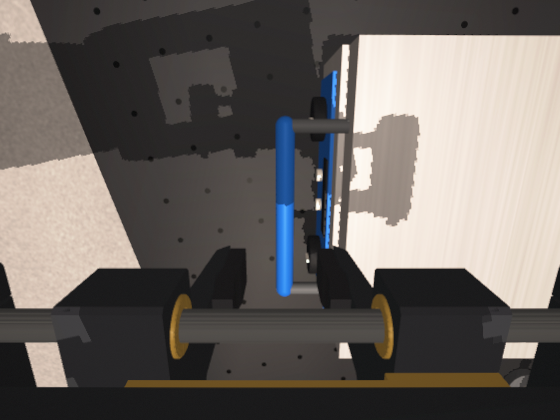

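The bar runs from (284,118) to (285,295). Its centre is at (0.4977, 0.0899), with top z = 0.129 so its centre line is at z = 0.122, as described. I'll descend around it.

jog_arm(
  deltas=[
    {"jaw":0.62,"tx":-0.5,"ty":2.4,"tz":20,"wx":0,"wy":0,"wz":0},
    {"jaw":0.62,"tx":-0.5,"ty":2.4,"tz":45,"wx":0,"wy":0,"wz":0},
    {"jaw":0.62,"tx":-0.5,"ty":2.4,"tz":65,"wx":0,"wy":0,"wz":0},
    {"jaw":0.62,"tx":-0.5,"ty":2.4,"tz":80,"wx":0,"wy":0,"wz":0},
    {"jaw":0.62,"tx":-0.5,"ty":2.4,"tz":92,"wx":0,"wy":0,"wz":0},
    {"jaw":0.62,"tx":-0.5,"ty":2.4,"tz":102,"wx":0,"wy":0,"wz":0},
    {"jaw":0.62,"tx":-0.5,"ty":2.4,"tz":108,"wx":0,"wy":0,"wz":0},
    {"jaw":0.62,"tx":-0.5,"ty":2.4,"tz":110,"wx":0,"wy":0,"wz":0},
  ],
  squeeze=10,
)

```text
clock: 8.63
eef_pos: [0.4975, 0.0893, 0.1264]
ee_rot: [-3.14, 0.0, 1.321]
ft_force: [0.2, -0.1, -0.2]
finger_gap: 0.383
grasp_force: 0.0
```

jog_arm(
  deltas=[
    {"jaw":0.62,"tx":0,"ty":0,"tz":0,"wx":0,"wy":0,"wz":0},
    {"jaw":0.75,"tx":0,"ty":0,"tz":0,"wx":0,"wy":0,"wz":0},
    {"jaw":0.85,"tx":0,"ty":0,"tz":0,"wx":0,"wy":0,"wz":0},
    {"jaw":1,"tx":0,"ty":0,"tz":0,"wx":0,"wy":0,"wz":0},
    {"jaw":1,"tx":0,"ty":0,"tz":0,"wx":0,"wy":0,"wz":0},
    {"jaw":1,"tx":0,"ty":0,"tz":0,"wx":0,"wy":0,"wz":0},
    {"jaw":1,"tx":0,"ty":0,"tz":0,"wx":0,"wy":0,"wz":0},
  ],
)

```text
clock: 9.22
eef_pos: [0.4976, 0.0903, 0.1275]
ee_rot: [-3.141, -0.0, 1.323]
ft_force: [-3.5, 1.7, 3.1]
finger_gap: 0.144
grasp_force: 9.7
```

```bash
cat > arc.py <<'E'
from h import *
import json,sys,os
s=monitor.get_state(); r=R.from_euler('xyz',s['ee_rot'])
if not os.path.exists('g0.json'):
    json.dump([list(map(float,s['eef_pos'])),76*np.pi/180],open('g0.json','w'))
p0,h=json.load(open('g0.json')); a0=.057; L=.2103
f=np.array([np.sin(h),-np.cos(h),0])   # toward hinge
f=f if f[0]>0 else -f
pos=lambda t: np.array(p0)+f*L*(np.cos(a0)-np.cos(a0+t))+np.array([0,0,L*(np.sin(a0+t)-np.sin(a0))])
d=s['eef_pos']-np.array(p0); c=d@f; th=np.arctan2(d[2]+L*np.sin(a0),L*np.cos(a0)-c)-a0
print('theta',th.round(4),'radius',np.hypot(d[2]+L*np.sin(a0),L*np.cos(a0)-c).round(4),'pos',s['eef_pos'].round(4),s['ee_rot'].round(3),'F',s['ft_force'].round(1),'gap',round(s['finger_gap']*88,1),round(s['grasp_force'],1),'t',s['clock'])
for t in map(float,sys.argv[1:]): print(t,(r.inv().apply(pos(t)-s['eef_pos'])*1000).round(1))
E
python3 arc.py .05 .12 .2 .28 .36 .44 .52 .6
```

```text
theta -0.0 radius 0.2103 pos [0.4976 0.0903 0.1275] [-3.141 -0.     1.323] F [-3.5  1.7  3.1] gap 12.7 9.7 t 9.2167
0.05 [  0.    0.9 -10.5]
0.12 [  0.    2.9 -25. ]
0.2 [  0.    6.6 -41.5]
0.28 [  0.   11.5 -57.6]
0.36 [  0.1  17.7 -73.2]
0.44 [  0.1  25.1 -88.3]
0.52 [ 1.000e-01  3.370e+01 -1.028e+02]
0.6 [   0.2   43.4 -116.5]
```

jog_arm(
  deltas=[
    {"jaw":1,"tx":0,"ty":1,"tz":-10.5,"wx":0,"wy":0,"wz":0},
    {"jaw":1,"tx":0,"ty":3,"tz":-25,"wx":0,"wy":0,"wz":0},
    {"jaw":1,"tx":0,"ty":6.6,"tz":-41.5,"wx":0,"wy":0,"wz":0},
    {"jaw":1,"tx":0,"ty":11.5,"tz":-57.5,"wx":0,"wy":0,"wz":0},
    {"jaw":1,"tx":0,"ty":17.7,"tz":-73,"wx":0,"wy":0,"wz":0},
    {"jaw":1,"tx":0,"ty":25,"tz":-88,"wx":0,"wy":0,"wz":0},
    {"jaw":1,"tx":0,"ty":33.7,"tz":-103,"wx":0,"wy":0,"wz":0},
    {"jaw":1,"tx":0,"ty":43.4,"tz":-116.5,"wx":0,"wy":0,"wz":0},
  ],
)

```text
clock: 9.88
eef_pos: [0.5431, 0.0788, 0.2456]
ee_rot: [3.133, -0.001, 1.322]
ft_force: [19.0, -1.2, -17.8]
finger_gap: 0.139
grasp_force: 11.4
```

```bash
python3 arc.py .6 .66 .72 .78 .84 .9 .95 1.0 1.04 1.08
```

```text
theta 0.6162 radius 0.2085 pos [0.5431 0.0788 0.2456] [ 3.133e+00 -1.000e-03  1.322e+00] F [ 19.   -1.2 -17.8] gap 12.2 11.4 t 9.8833
0.6 [ 0.2 -3.5  1.6]
0.66 [ 0.2  4.6 -8.1]
0.72 [  0.3  13.2 -17.3]
0.78 [  0.3  22.4 -26. ]
0.84 [  0.4  32.1 -34.1]
0.9 [  0.4  42.3 -41.5]
0.95 [  0.5  51.  -47.3]
1.0 [  0.5  60.1 -52.6]
1.04 [  0.6  67.6 -56.6]
1.08 [  0.6  75.1 -60.2]
```

jog_arm(
  deltas=[
    {"jaw":1,"tx":0,"ty":0,"tz":0,"wx":0,"wy":0,"wz":0},
    {"jaw":1,"tx":0,"ty":0,"tz":0,"wx":0,"wy":0,"wz":0},
    {"jaw":1,"tx":0,"ty":0,"tz":0,"wx":0,"wy":0,"wz":0},
  ],
)

```text
clock: 10.13
eef_pos: [0.5425, 0.0789, 0.2445]
ee_rot: [3.135, -0.001, 1.322]
ft_force: [11.9, -1.0, -9.8]
finger_gap: 0.133
grasp_force: 10.7
```

```bash
python3 arc.py .6 .66
python3 - <<'E'
from h import *
p,P=grab('scene','scene8')
w,Pw=grab('wrist','w8')
go([.54,.08,.245],1.327)
# lid plane from scene cloud in cleaner frame
h=np.radians(76); f=np.array([np.sin(h),-np.cos(h)]); g=np.array([np.cos(h),np.sin(h)])
o=np.array([.4977,.0899])+.21*f; X=(P[...,:2]-o)@f; Y=(P[...,:2]-o)@g
hsv=cv2.cvtColor(p,cv2.COLOR_RGB2HSV)
m=(X>-.15)&(X<-.02)&(np.abs(Y)<.11)&(P[...,2]>.13)&(P[...,2]<.27)&(hsv[...,1]<60)&(hsv[...,2]>110)
A=np.c_[X[m],P[...,2][m]]; print(len(A))
l=cv2.fitLine(A.astype(np.float32),cv2.DIST_HUBER,0,.01,.01).ravel(); print('lid angle',np.arctan(-l[1]/l[0]),l)
save('chk8',np.hstack([cv2.resize(w,(400,300)),cv2.resize(p[90:290,180:447],(400,300))]))
E
```

```text
theta 0.6103 radius 0.2084 pos [0.5425 0.0789 0.2445] [ 3.135e+00 -1.000e-03  1.322e+00] F [11.9 -1.  -9.8] gap 11.7 10.7 t 10.1333
0.6 [ 0.2 -2.9  0.5]
0.66 [ 0.2  5.2 -9.2]
at [0.5423 0.079  0.2442] [ 3.1356e+00 -1.1000e-03  1.3220e+00] t 10.23 delta [ 0.4 -2.5 -0.8] rot [ 0.34 -0.06 -0.29]
3586
lid angle 0.6152538 [ 0.81662697 -0.5771658  -0.0691736   0.19661738]
```

View pics/chk8.png

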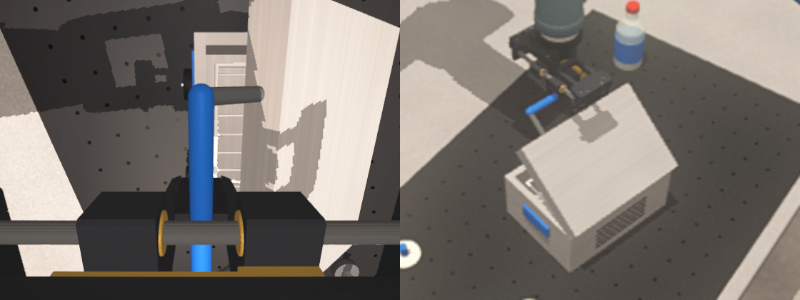

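The lid is at about 0.61 by both the picture and the arc, with the bar held between the fingers. The effective radius is about 2 mm smaller than planned, so I'll continue on the corrected arc.

jog_arm(
  deltas=[
    {"jaw":1,"tx":0,"ty":5,"tz":-4,"wx":0,"wy":0,"wz":0},
    {"jaw":1,"tx":0,"ty":9.4,"tz":-8.5,"wx":0,"wy":0,"wz":0},
    {"jaw":1,"tx":0,"ty":13.6,"tz":-13,"wx":0,"wy":0,"wz":0},
    {"jaw":1,"tx":0,"ty":18,"tz":-17.7,"wx":0,"wy":0,"wz":0},
    {"jaw":1,"tx":0,"ty":22.4,"tz":-22,"wx":0,"wy":0,"wz":0},
    {"jaw":1,"tx":0,"ty":27,"tz":-26.4,"wx":0,"wy":0,"wz":0},
    {"jaw":1,"tx":0,"ty":32,"tz":-30.5,"wx":0,"wy":0,"wz":0},
    {"jaw":1,"tx":0,"ty":36.5,"tz":-34.5,"wx":0,"wy":0,"wz":0},
  ],
)

```text
clock: 10.9
eef_pos: [0.5766, 0.0703, 0.2776]
ee_rot: [3.14, -0.001, 1.322]
ft_force: [11.8, 0.4, -15.1]
finger_gap: 0.129
grasp_force: 11.1
```

```bash
python3 arc.py .84
```

```text
theta 0.8432 radius 0.2068 pos [0.5766 0.0703 0.2776] [ 3.140e+00 -1.000e-03  1.322e+00] F [ 11.8   0.4 -15.1] gap 11.3 11.1 t 10.9
0.84 [ 0.3 -2.7 -2.3]
```

The force is purely radial (about 19 N inward) because the bar sits about 4 mm lower in the fingers than I assumed. I'll continue past balance on an arc lowered by that much.

jog_arm(
  deltas=[
    {"jaw":1,"tx":0,"ty":5.5,"tz":-2,"wx":0,"wy":0,"wz":0},
    {"jaw":1,"tx":0,"ty":12.3,"tz":-7,"wx":0,"wy":0,"wz":0},
    {"jaw":1,"tx":0,"ty":19.4,"tz":-11.5,"wx":0,"wy":0,"wz":0},
    {"jaw":1,"tx":0,"ty":26.7,"tz":-15.8,"wx":0,"wy":0,"wz":0},
    {"jaw":1,"tx":0,"ty":34,"tz":-19.7,"wx":0,"wy":0,"wz":0},
    {"jaw":1,"tx":0,"ty":39.7,"tz":-22.5,"wx":0,"wy":0,"wz":0},
    {"jaw":1,"tx":0,"ty":39.7,"tz":-22.5,"wx":0,"wy":0,"wz":0},
    {"jaw":1,"tx":0,"ty":39.7,"tz":-22.5,"wx":0,"wy":0,"wz":0},
  ],
)

```text
clock: 11.57
eef_pos: [0.6143, 0.0605, 0.3004]
ee_rot: [-3.141, 0.0, 1.322]
ft_force: [4.9, 0.1, -8.2]
finger_gap: 0.127
grasp_force: 10.6
```

```bash
python3 arc.py 1.07
cat > lidang.py <<'E'
from h import *
import sys
p,P=grab('scene',sys.argv[1]); w,Q=grab('wrist',sys.argv[1]+'w')
h=np.radians(76); f=np.array([np.sin(h),-np.cos(h)]); g=np.array([np.cos(h),np.sin(h)])
o=np.array([.4977,.0899])+.21*f
def ang(P,p,n):
    X=(P[...,:2]-o)@f; Y=(P[...,:2]-o)@g; hsv=cv2.cvtColor(p,cv2.COLOR_RGB2HSV)
    m=(X>-.15)&(X<.02)&(np.abs(Y)<.11)&(P[...,2]>.15)&(P[...,2]<.31)&(hsv[...,1]<60)&(hsv[...,2]>100)
    A=np.c_[X[m],P[...,2][m]].astype(np.float32)
    if len(A)>200: l=cv2.fitLine(A,cv2.DIST_HUBER,0,.01,.01).ravel(); print(n,len(A),'angle',np.arctan2(abs(l[1]),abs(l[0])).round(4))
ang(P,p,'scene')
hsv=cv2.cvtColor(w,cv2.COLOR_RGB2HSV); b=(hsv[...,0]>100)&(hsv[...,0]<125)&(hsv[...,1]>120)&(Q[...,2]>.2)
B=Q[b]; print('bar',len(B),((np.median(B,0)[:2]-o)@f).round(4),'top z',np.percentile(B[:,2],[50,90]).round(4))
go([.5,0,.2],1.323)
E
python3 lidang.py s9
```

```text
theta 1.0628 radius 0.2054 pos [0.6143 0.0605 0.3004] [-3.141  0.     1.322] F [ 4.9  0.1 -8.2] gap 11.1 10.6 t 11.5667
1.07 [ 0.7 -0.8 -5. ]
scene 3947 angle 1.0699
bar 7602 -0.0902 top z [0.306  0.3073]
at [0.6139 0.0606 0.3002] [-3.1410e+00  2.0000e-04  1.3225e+00] t 11.67 delta [-86.7 -95.4 100.3] rot [-0.04  0.01 -0.03]
```

The lid is at about 1.07 by both measures and still held. Next I lower it to about 0.82.

jog_arm(
  deltas=[
    {"jaw":1,"tx":0,"ty":-4,"tz":2,"wx":0,"wy":0,"wz":0},
    {"jaw":1,"tx":0,"ty":-8.4,"tz":4.5,"wx":0,"wy":0,"wz":0},
    {"jaw":1,"tx":0,"ty":-17.6,"tz":10,"wx":0,"wy":0,"wz":0},
    {"jaw":1,"tx":0,"ty":-26.2,"tz":15.5,"wx":0,"wy":0,"wz":0},
    {"jaw":1,"tx":0,"ty":-34.7,"tz":21.7,"wx":0,"wy":0,"wz":0},
    {"jaw":1,"tx":0,"ty":-42.7,"tz":28.2,"wx":0,"wy":0,"wz":0},
    {"jaw":1,"tx":0,"ty":-42.7,"tz":28.2,"wx":0,"wy":0,"wz":0},
    {"jaw":1,"tx":0,"ty":-42.7,"tz":28.2,"wx":0,"wy":0,"wz":0},
  ],
)

```text
clock: 12.33
eef_pos: [0.5724, 0.0711, 0.2737]
ee_rot: [3.141, 0.0, 1.323]
ft_force: [0.6, -0.8, -0.4]
finger_gap: 0.129
grasp_force: 9.9
```

jog_arm(
  deltas=[
    {"jaw":1,"tx":0,"ty":0,"tz":0,"wx":0,"wy":0,"wz":0},
    {"jaw":1,"tx":0,"ty":0,"tz":0,"wx":0,"wy":0,"wz":0},
    {"jaw":1,"tx":0,"ty":0,"tz":0,"wx":0,"wy":0,"wz":0},
    {"jaw":1,"tx":0,"ty":0,"tz":0,"wx":0,"wy":0,"wz":0},
    {"jaw":1,"tx":0,"ty":0,"tz":0,"wx":0,"wy":0,"wz":0},
    {"jaw":1,"tx":0,"ty":0,"tz":0,"wx":0,"wy":0,"wz":0},
  ],
)

```text
clock: 12.83
eef_pos: [0.5723, 0.0712, 0.2735]
ee_rot: [-3.141, 0.0, 1.323]
ft_force: [-5.8, -0.4, 6.2]
finger_gap: 0.127
grasp_force: 9.4
```

```bash
python3 arc.py .82; python3 lidang.py s10; python3 c.py scene11; python3 -c "
from h import *
print(monitor.get_state()['joint_velocities'].round(4))
save('end',np.hstack([cv2.resize(np.load('s10w.npz')['p'],(400,300)),cv2.resize(np.load('s10.npz')['p'],(400,300))]))"
```

```text
theta 0.8142 radius 0.2064 pos [0.5723 0.0712 0.2735] [-3.141  0.     1.323] F [-5.8 -0.4  6.2] gap 11.2 9.4 t 12.8333
0.82 [ 0.5 -1.6 -3.8]
scene 4232 angle 0.8227
bar 7570 -0.1334 top z [0.2788 0.2801]
at [0.5723 0.0712 0.2735] [-3.1414e+00  2.0000e-04  1.3226e+00] t 12.93 delta [-86.7 -52.6  73.5] rot [-0.01  0.01 -0.02]
scene11 rimwall 0 
scene11 disc 0 
at [0.5723 0.0712 0.2735] [-3.1414e+00  2.0000e-04  1.3226e+00] t 12.98 delta [-478.7   23.   123.6] rot [-0.01  0.01 -0.25]
[-0.0002  0.0012  0.0004  0.0003  0.0001 -0.0011]
```

View pics/end.png

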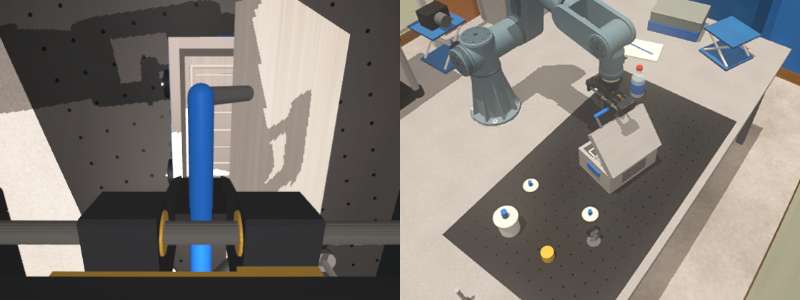

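The bar is held in the fingers and the lid is at about 0.82 rad, at rest. The covered beaker stands at (507,220) and the bottle, lens and weight are in place. I'll hand in now.

```bash
python3 -c "
from station import arm
print(arm.job_done())"
```

```text
the job is handed in; nothing more can be done
None
```

The job is handed in but no verdict came back: the cover sits seated and level on the beaker, and the lid went to about 1.07 rad and is now held at about 0.82 rad (47°) by its bar, with the bottle, lens and weight left alone.

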